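# Close the battery case of the bench trainer

### The arm

A 7-joint arm with a two-finger parallel gripper is mounted at the origin on the work surface. World frame = base frame: x ahead of the robot, y to its left, z up, the work surface at z = 0. Lengths are in m, angles in rad, forces in N, time in s.
With the tool pointing down it reaches from about 0.425 to 0.875 m from the base axis. Payload 4.7 kg.
Tool frame: the origin (TCP) lies midway between the tips of the shut fingers; the grasp point (between the pads) lies 19 mm behind it; z points along the fingers, y is the direction in which the jaws open and shut (so a half turn about z gives the same grasp; the last joint's range is limited). The gripper opens to 87 mm and grips with 3 to 60 N. Pads are 19 mm wide; open, the fingers measure 117 mm over their backs; the gripper's body (75 mm by 190 mm) begins 51 mm behind the grasp point.
Start: joints at [1.158, 0.321, -0.07, 1.45, 0.023, 1.371, -0.057], TCP at [0.269, -0.592, 0.223] pointing down, gripper open.
Joint ranges: [-2.86, 2.86], [-0.3, 2.09], [-1.38, 1.24], [0.06, 2.45], [-1.56, 4.7], [0.09, 2.05], [-2.69, 2.69]. Speed limits (rad/s): [2.57, 2.57, 3.14, 3.14, 3.14, 3.14, 3.14].

### API

Orientations are given as a rotation vector (axis times angle).
In Python, from workcell import ctrl, eyes, order gives the robot as it stands.
- The arm moves only by the shell command python3 -m handwheel 'ROWS'. ROWS is JSON, a list of rows, each a list of 7 numbers: the opening, from 0 (shut) to 1 (fully open), then the shift along the world's x, y, z in mm, then the turn, a rotation vector about the world's x, y, z in rad. A call has 1 to 8 rows; each row is the pose to reach, as a shift and turn from the pose commanded when the call began; what a row does not reach only later rows make up. A row lasts 1/12 s, in which the tool goes at most 41.7 mm and 7.16 degrees, less where a joint would pass 70% of its speed; a pose out of reach is approached as far as the arm can. A call with a gripper value outside its range is refused whole. The fingers move at their own pace and stop on an object; the grip force is fixed at half the most. Time passes only in rows, so rows that repeat a pose let the fingers close. It gives the time, the measured TCP pose, the force and the opening at its end, in the units of the state.
- ctrl.sense(): the state, without advancing time (a new reading comes with each control period).
- eyes.capture(name): name is "side" or "top"; returns a dict with "pixels" (384x512x3 uint8, blue, green, red), "K" (3x3 intrinsics, pixels), "R" (3x3) and "t" (3): a world point X has camera coordinates R X + t. Camera axes: x right, y down, z forward; pixel columns grow to the right and rows downward; lengths in m; the calibration is good to about 2 mm. A picture is of the moment at which its call begins. There is no depth.
- order.hand_in(): hands the job in, once; it reports no verdict.
Trained networks look in the newest picture that a camera, given by its name, has taken for a name from the list of things; names that differ only in an ending like _2 or _b are one class to them, and where a whole thing is asked for, a point or a joint stands for the part that bears it (a point fixed in the world has none). Each returns a list of dicts, best first, with "p" (0 to 1); they miss things now and then, are a little off and sometimes report something else, mostly with a low value. They report only what shows in the picture. A call takes as long as a camera call. They do not tell look-alikes from the thing itself.
- eyes.boxes_of(camera, target): "centre" ([x, y, z] in m, in world coordinates, good to about 4 mm: the middle of the surface that is visible of it).
The state is a dict: "time_s": time; "joint_pos": joint angles; "dq": joint speeds; "effort": joint torques, N m; "position": TCP position; "tool_rot": TCP orientation; "contact_force": force on the tool from outside, world axes, zero at the start; "wrist_torque": the same for the moment, N m; "finger_gap": finger opening in m.
Only numpy, scipy, OpenCV 4.12 (cv2) and the standard library are available. Lean on these libraries where they do the work, as an engineer would, in place of code of your own. Each camera call takes 0.05 s, during which the arm holds its last target.

### The job

Fit the tabbed cover on the open battery case: lower it tilted with its tongue end down, hook the tongue under the lip at the end of the case, then swing the raised end down until the cover lies flat, fully seated on the case walls, and let go. The shorter plain cover without a tongue belongs to another case: leave it where it lies.

Things in the scene. Friction and masses are not known exactly. Their poses are not given: they have to be found in the camera images.
- battery_case: Open dark grey case with battery cells in it, fixed to the bench, 190 (x) x 130 (y) mm. Origin: centre of its underside, z up. Long walls and +x wall: tops at z = 50, 12 mm thick (inner faces y = +-53, x = +83). A lip spans its -x end: x = -95 to -60, z = 47 to 56; hollow beneath it, back to x = -89. Cells: up to z = 32, x = -50 to 66. The lip end is towards the robot, give or take yaw.
- case_seat (a point): Point fixed in the case, at (20.5, 0, 69) mm from its origin, same axes: where cover_grip comes when the cover is seated flat on the wall tops, mid-way in its play of +-8 mm in x and +-10 mm in y. It cannot go in flat: enter along the cover's own x axis, tilted about 20 degrees with its +x end up, then swing it down about the lip's lower edge (x = -60, z = 47 in the case).
- cover_grip (a point): Loose light grey tabbed cover, 150 g, lying right side up: centre of its finger grip, a rib 50 (x) x 16 (y) x 26 mm high (pinch along y from above). Plate 145 x 128 x 6 mm, centred here, its top 13 mm below this point; under it, 86 mm wide, a rear rib 10 mm deep at x = 46.5 to 54.5. On the bench this point is 29 mm up. z up, -x towards the tongue, which starts out pointing to the robot, give or take yaw.
- cover_tongue (a point): Middle of the tip of the tabbed cover's tongue, 98.5 mm in -x and 26.5 mm in -z from cover_grip; the cover's axes. The tongue is 86 mm wide, 5 mm thick and sticks out 26 mm beyond the plate's -x edge; its top is 5 mm below the plate's underside. Seated mid-way it reaches 18 mm under the lip, with 2 mm of air between.
- plain_grip (a point): Centre of the finger grip of the plain cover, a bystander: loose, same grey plastic and grip rib, but its plate is only 115 (x) x 128 (y) mm and it has no tongue. On the bench this point is 29 mm up. To be left alone.
Things that resemble listed ones, but are neither listed nor needed, are in the scene too. What is shaped like the part that bears cover_grip but green or orange is not meant.

How it is judged:
On the way:
1. the tongue's tip is at least 6 mm under the lip while the cover is still tilted (over 3.5 degrees) (x of cover_tongue in the frame of battery_case below -0.066 m and z of cover_tongue in the frame of battery_case below 0.047 m and y of cover_tongue in the frame of battery_case between -0.02 and 0.02 m and angle between cover_grip's own z axis and vertical above 0.06 rad), for 0.1 s.
At the end, for the whole second after the job is handed in: The tabbed cover lies flat on the case (tilt under 3 degrees, its grip centre 64 to 73 mm above the bench), tongue tip at least 6 mm under the lip, within about 13 mm lengthwise and 16 mm sideways of the middle seat and within 14 degrees of the case's yaw, and stays there, released (x of cover_tongue in the frame of battery_case below -0.066 m and z of cover_tongue in the frame of battery_case below 0.047 m and y of cover_tongue in the frame of battery_case between -0.02 and 0.02 m and angle between cover_grip's own z axis and vertical below 0.05 rad and z of cover_grip in the frame of battery_case between 0.064 and 0.073 m and y of cover_grip in the frame of battery_case between -0.016 and 0.016 m and x of cover_grip in the frame of battery_case between 0.007 and 0.034 m and angle between the x axis of cover_grip and the x axis of battery_case, either way round below 0.25 rad); the robot touches nothing.
It fails at once if the plain cover is moved by more than 30 mm (distance of plain_grip from where it was at the start of the episode above 0.03 m).
It also fails if it takes over 43 s, if anything falls off the work surface, if the arm or the gripper's body presses on something with over 40 N, if the wrist force passes 120 N, or if a joint passes its speed limit or range.

## Working session

There is one attempt and no reset: what is moved stays moved. The work goes in short steps, Python scripts to look and compute and a shell command to move; the robot and the scene stay as the last step left them, time stands still between calls to the robot, and variables do not carry over. Pictures are saved under pics/ and viewed, and the job is handed in when it is done.

```bash
mkdir -p pics; ls; python3 - <<'E'
from workcell import ctrl,eyes,order
import cv2
for n in ["top","side"]:
    c=eyes.capture(n); cv2.imwrite(f"pics/{n}0.png",c["pixels"])
    print(n,c["K"],c["R"],c["t"])
    for t in ["battery_case","cover_grip","plain_grip","cover_tongue","case_seat"]:
        try: print(t,[(d["p"],d["centre"]) for d in eyes.boxes_of(n,t)])
        except Exception as e: print(t,e)
s=ctrl.sense(); print(s)
E
```

```text
pics
top [[423.14427402   0.         255.67695121]
 [  0.         423.14427402 187.33273583]
 [  0.           0.           1.        ]] [[-0.02408949 -0.9996109   0.01406252]
 [-0.98260964  0.02108448 -0.18448237]
 [ 0.18411409 -0.01826205 -0.98273521]] [0.1079462  0.45103661 1.16102369]
battery_case []
cover_grip [(0.97, [0.5035, 0.2767, 0.0157]), (0.88, [0.4066, 0.5119, 0.0176]), (0.57, [0.2701, 0.3138, 0.0176])]
plain_grip [(0.94, [0.5052, -0.2824, 0.0129])]
cover_tongue [(0.93, [0.5041, 0.2746, 0.0158]), (0.92, [0.2686, 0.3135, 0.0183]), (0.87, [0.4098, 0.512, 0.0214])]
case_seat [(0.71, [0.5634, 0.001, 0.036])]
side [[411.74458731   0.         257.28773568]
 [  0.         411.74458731 190.49322293]
 [  0.           0.           1.        ]] [[-0.77095011 -0.6367731  -0.01248816]
 [-0.44936646  0.55774025 -0.6978507 ]
 [ 0.4513377  -0.53239631 -0.71613438]] [0.40172091 0.19527541 1.08425281]
battery_case [(0.59, [0.5581, 0.011, 0.0351]), (0.34, [0.4971, -0.2739, 0.0157])]
cover_grip [(0.95, [0.4056, 0.5207, 0.0201]), (0.81, [0.4921, 0.2848, 0.0187]), (0.59, [0.2628, 0.3165, 0.015
[... 198 characters left out ...]
53, 0.0309])]
{'time_s': 0.6, 'joint_pos': array([ 1.15808598,  0.32098347, -0.07009426,  1.45050029,  0.02256236,
        1.37077321, -0.05689844]), 'dq': array([ 0.00160408, -0.00059168,  0.00185032, -0.00143448,  0.00110562,
        0.00017025, -0.00184265]), 'effort': array([ 1.89345596e-04, -4.90795076e+01, -4.02538693e-01, -3.12610137e+01,
       -6.35887217e-02,  3.37906333e-02,  4.29925058e-05]), 'position': array([ 0.26907901, -0.59172162,  0.22259707]), 'tool_rot': array([3.07020704e+00, 6.65341252e-01, 2.85307007e-05]), 'contact_force': array([ 0.63632447, -0.31392835,  0.9517089 ]), 'wrist_torque': array([-0.00832724, -0.01709834,  0.08141034]), 'finger_gap': 0.08718275290941634}
```

View pics/top0.png

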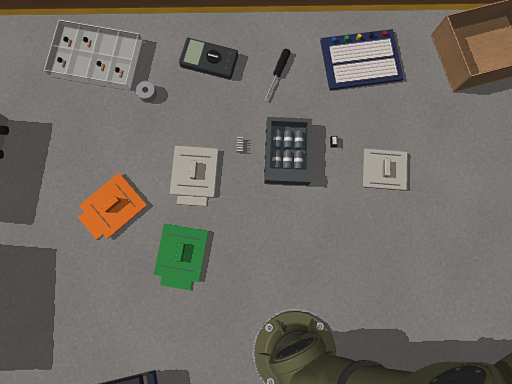

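View pics/side0.png

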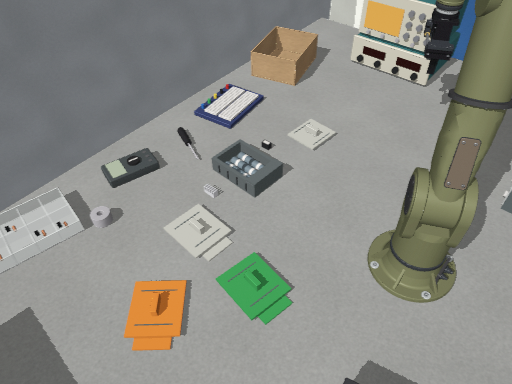

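```bash
python3 - <<'E'
import cv2,numpy as np
t=cv2.imread("pics/top0.png"); s=cv2.imread("pics/side0.png")
def crop(im,x,y,w,h,k,n):
    c=cv2.resize(im[y:y+h,x:x+w],None,fx=k,fy=k,interpolation=cv2.INTER_CUBIC)
    for i in range(0,w,10): cv2.putText(c,str(x+i),(i*k,8),0,.3,(0,0,255),1); cv2.line(c,(i*k,0),(i*k,h*k),(0,0,255) ,1) if i%20==0 else 0
    for i in range(0,h,10): cv2.putText(c,str(y+i),(0,i*k+4),0,.3,(0,0,255),1); cv2.line(c,(0,i*k),(w*k,i*k),(0,0,255),1) if i%20==0 else 0
    return c
cv2.imwrite("pics/c1.png",np.hstack([crop(t,165,140,60,70,6,''),crop(t,258,110,70,80,6,'')[:420]]))
cv2.imwrite("pics/c2.png",np.hstack([crop(s,160,200,75,65,5,''),crop(s,208,135,80,65,5,'')]))
E
```

```text
(no output)
```

View pics/c1.png

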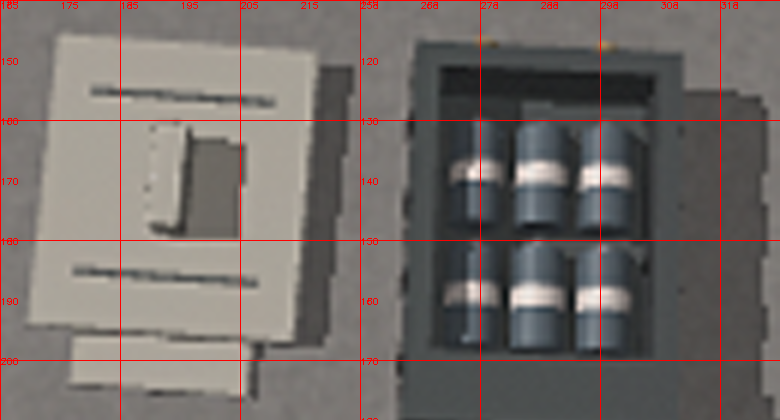

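View pics/c2.png

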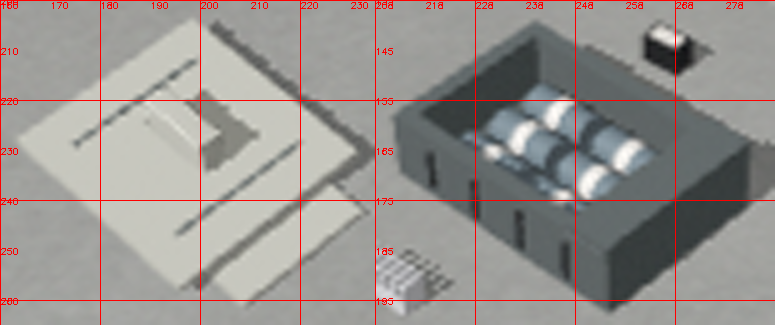

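```bash
python3 - <<'E'
import cv2,numpy as np
t=cv2.imread("pics/top0.png")
cv2.imwrite("pics/c3.png",cv2.resize(t[160:195,258:328],None,fx=10,fy=10,interpolation=cv2.INTER_CUBIC))
E
```

```text
(no output)
```

View pics/c3.png

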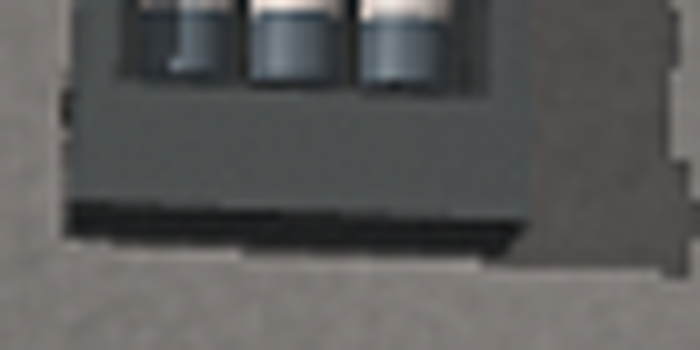

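```bash
cat > h.py <<'E'
import numpy as np
from scipy.optimize import least_squares
from scipy.spatial.transform import Rotation as Ro
import pickle
TOP=dict(K=np.array([[423.144,0,255.677],[0,423.144,187.333],[0,0,1]]),R=np.array([[-0.02408949,-0.9996109,0.01406252],[-0.98260964,0.02108448,-0.18448237],[0.18411409,-0.01826205,-0.98273521]]),t=np.array([0.1079462,0.45103661,1.16102369]))
SIDE=dict(K=np.array([[411.7446,0,257.2877],[0,411.7446,190.4932],[0,0,1]]),R=np.array([[-0.77095011,-0.6367731,-0.01248816],[-0.44936646,0.55774025,-0.6978507],[0.4513377,-0.53239631,-0.71613438]]),t=np.array([0.40172091,0.19527541,1.08425281]))
def proj(c,X):
    p=(np.atleast_2d(X)@c["R"].T+c["t"])@c["K"].T
    return p[:,:2]/p[:,2:]
def fit(obs,x0):
    # obs: list (cam, local xyz mm, uv); z world = local z
    def f(q):
        r=[]
        for c,l,uv in obs:
            R=Ro.from_euler('z',q[2]).as_matrix()
            X=R@(np.array(l)/1e3)+[q[0],q[1],0]
            r.append(proj(c,X)[0]-uv)
        return np.concatenate(r)
    s=least_squares(f,x0,loss='soft_l1')
    return s.x,f(s.x).reshape(-1,2)
E
python3 - <<'E'
from h import *
P=[(72.5,64,16),(72.5,-64,16),(-72.5,-64,16),(-72.5,64,16)]
T=[(174.1,145.4),(217.6,147.9),(213.8,196.8),(169.3,193.8)]
S=[(163.2,227),(198.2,203),(231.2,230),(195.6,257.4)]
ot=[(TOP,p,u) for p,u in zip(P,T)]; os=[(SIDE,p,u) for p,u in zip(P,S)]
for o in (ot,os,ot+os): q,r=fit(o,[.5,.28,0]); print("cover",q,r.round(1).tolist())
P=[(95,65,50),(95,-65,50),(-95,-65,56),(-95,65,56),(-60,53,56),(-60,-53,56)]
T=[(267.1,116.3),(311.6,118.8),(310.35,181.55),(264.55,179.55),(269.6,167.6),(306.4,169.3)]
S=[(211,158),(240,139),(282.6,163.6),(254.6,184)]
ot=[(TOP,p,u) for p,u in zip(P,T)]; os=[(SIDE,p,u) for p,u in zip(P,S)]
for o in (ot,os,ot+os): q,r=fit(o,[.55,0,0]); print("case",q,r.round(1).tolist())
E
```

```text
cover [ 0.51128815  0.27668227 -0.08393214] [[0.1, 0.0], [-0.1, 0.2], [-0.1, -0.3], [0.1, 0.0]]
cover [ 0.51318611  0.27537857 -0.0956086 ] [[-0.1, 0.2], [0.1, 0.3], [0.0, -0.0], [-0.1, -0.4]]
cover [ 0.51202192  0.27623375 -0.08913636] [[0.4, -0.3], [0.2, 0.1], [-0.1, -0.4], [0.1, -0.4], [-0.1, 0.7], [-0.0, 0.6], [0.2, 0.2], [0.3, 0.0]]
case [ 0.56253416  0.00117692 -0.0696986 ] [[0.0, -0.1], [0.1, -0.5], [0.2, 0.2], [-0.1, 0.0], [-0.4, 0.1], [0.2, 0.2]]
case [ 5.63815576e-01  1.57809318e-04 -6.14453570e-02] [[0.2, -0.2], [-0.2, -0.1], [0.3, -0.5], [-0.3, 0.8]]
case [ 0.5627998   0.00107761 -0.0672208 ] [[-0.0, -0.2], [0.0, -0.6], [0.3, 0.1], [0.0, -0.0], [-0.3, 0.0], [0.3, 0.0], [0.2, -0.0], [0.0, 0.1], [0.4, -0.1], [-0.4, 1.2]]
```

```bash
python3 -m handwheel '[[1,200,260,0,0,0,-0.25],[1,200,260,0,0,0,-0.25],[1,200,260,0,0,0,-0.25],[1,200,260,0,0,0,-0.25],[1,200,260,0,0,0,-0.25],[1,200,260,0,0,0,-0.25],[1,200,260,0,0,0,-0.25],[1,200,260,0,0,0,-0.25]]'
```

```text
time_s: 1.27
position: [0.4706, -0.3291, 0.223]
tool_rot: [3.129, 0.279, 0.001]
contact_force: [0.8, -0.2, -0.3]
finger_gap: 0.087
```

```bash
python3 -m handwheel '[[1,40,320,0,0,0,-0.266],[1,40,320,0,0,0,-0.266],[1,40,320,0,0,0,-0.266],[1,40,320,0,0,0,-0.266],[1,40,320,0,0,0,-0.266],[1,40,320,0,0,0,-0.266],[1,40,320,0,0,0,-0.266],[1,40,320,0,0,0,-0.266]]'
```

```text
time_s: 1.93
position: [0.509, -0.008, 0.2231]
tool_rot: [-3.138, 0.136, -0.002]
contact_force: [0.2, -0.0, 0.0]
finger_gap: 0.087
```

```bash
python3 -m handwheel '[[1,3,284,-20,0,0,0],[1,3,284,-20,0,0,0],[1,3,284,-20,0,0,0],[1,3,284,-20,0,0,0],[1,3,284,-20,0,0,0],[1,3,284,-20,0,0,0],[1,3,284,-20,0,0,0],[1,3,284,-100,0,0,0]]'; python3 -m handwheel '[[1,0,0,-40,0,0,0],[1,0,0,-80,0,0,0],[1,0,0,-110,0,0,0],[1,0,0,-110,0,0,0]]'; python3 - <<'E'
from workcell import ctrl,eyes
import cv2,numpy as np
ims=[]
for n in ["top","side"]:
    c=eyes.capture(n)["pixels"]; cv2.imwrite(f"pics/{n}1.png",c)
    ims.append(cv2.resize(c[120:290,120:270] if n=="top" else c[150:320,100:250],None,fx=2.6,fy=2.6))
cv2.imwrite("pics/p1.png",np.hstack(ims)); print(ctrl.sense()["joint_pos"].round(2))
E
```

```text
time_s: 2.6
position: [0.5138, 0.2851, 0.1683]
tool_rot: [-3.126, 0.123, -0.019]
contact_force: [0.6, 2.4, 1.2]
finger_gap: 0.0867
time_s: 2.93
position: [0.5075, 0.2694, 0.0444]
tool_rot: [3.133, -0.14, -0.017]
contact_force: [-1.1, -1.2, -0.3]
finger_gap: 0.0872
[ 0.03  0.4  -0.67  1.8   0.28  1.05 -2.41]
```

View pics/p1.png

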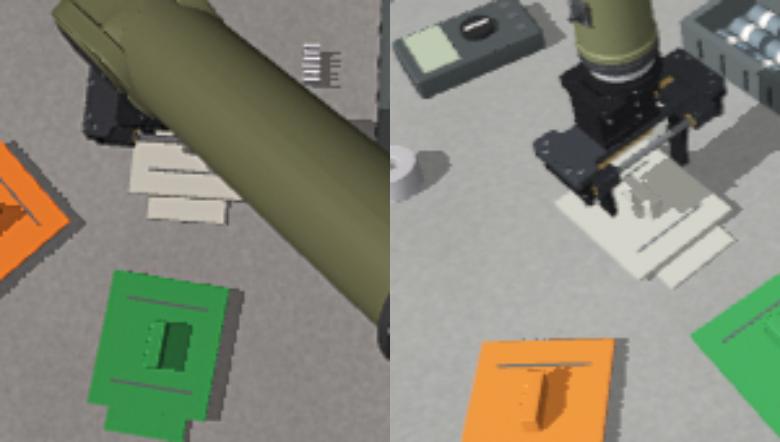

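```bash
python3 -m handwheel '[[1,0,0,0,0,0,0],[1,0,0,0,0,0,0]]'
```

```text
time_s: 3.2
position: [0.5141, 0.2734, 0.0539]
tool_rot: [-3.136, 0.14, -0.007]
contact_force: [0.6, -0.1, 1.2]
finger_gap: 0.0874
```

```bash
python3 -m handwheel '[[1,-1,2,-15,0,0,0],[1,-1,2,-25,0,0,0],[1,-1,2,-30,0,0,0],[1,-1,2,-30,0,0,0],[1,-1,2,-30,0,0,0]]'
```

```text
time_s: 3.62
position: [0.5113, 0.2742, 0.0213]
tool_rot: [3.138, -0.14, 0.0]
contact_force: [-0.5, 0.6, 0.8]
finger_gap: 0.0871
```

```bash
python3 -m handwheel '[[1,0,1,-2,0,0,0],[0,0,1,-2,0,0,0],[0,0,1,-2,0,0,0],[0,0,1,-2,0,0,0],[0,0,1,-2,0,0,0],[0,0,1,-2,0,0,0],[0,0,1,-2,0,0,0],[0,0,1,-2,0,0,0]]'
```

```text
time_s: 4.28
position: [0.5111, 0.2753, 0.019]
tool_rot: [3.138, -0.14, 0.0]
contact_force: [0.4, -0.2, -0.2]
finger_gap: 0.0481
```

```bash
python3 -m handwheel '[[0,0,0,0,0,0,0],[0,0,0,0,0,0,0],[0,0,0,0,0,0,0],[0,0,0,0,0,0,0],[0,0,0,0,0,0,0],[0,0,0,0,0,0,0],[0,0,0,0,0,0,0],[0,0,0,0,0,0,0]]'
```

```text
time_s: 4.95
position: [0.5111, 0.2755, 0.0189]
tool_rot: [-3.138, 0.14, -0.0]
contact_force: [-0.4, 1.1, -1.1]
finger_gap: 0.0158
```

```bash
python3 -m handwheel '[[0,0,0,30,0,0,0],[0,0,0,60,0,0,0],[0,0,0,100,0,0,0],[0,0,0,140,0,0,0],[0,0,-20,150,0,0,0],[0,20,-60,150,0,0,0],[0,30,-100,150,0,0,0],[0,40,-140,150,0,0,0]]'; python3 -m handwheel '[[0,20,-40,0,0,0,0],[0,30,-80,0,0,0.02,0],[0,40,-110,0,0,0,0],[0,50,-135,0,0,0,0],[0,50,-135,0,0,0,0],[0,50,-135,0,0,0,0],[0,50,-135,0,0,0,0]]'
python3 - <<'E'
from workcell import ctrl,eyes
import cv2,numpy as np
ims=[]
for n in ["top","side"]:
    c=eyes.capture(n)["pixels"]; cv2.imwrite(f"pics/{n}2.png",c)
    ims.append(cv2.resize(c[90:260,200:350] if n=="top" else c[80:250,180:330],None,fx=2.6,fy=2.6))
cv2.imwrite("pics/p2.png",np.hstack(ims)); s=ctrl.sense();print(s["joint_pos"].round(2),s["position"],s["tool_rot"])
E
```

```text
time_s: 5.62
position: [0.5507, 0.136, 0.1691]
tool_rot: [3.138, -0.138, 0.001]
contact_force: [1.5, 0.3, -2.0]
finger_gap: 0.0156
time_s: 6.2
position: [0.5999, 0.0033, 0.1684]
tool_rot: [-3.138, 0.139, 0.002]
contact_force: [0.1, 1.1, -1.2]
finger_gap: 0.0162
[ 0.42  0.3  -0.56  1.64  0.16  1.26 -1.83] [0.60001393 0.00448235 0.16881125] [-3.13793914e+00  1.35447986e-01  1.00012025e-03]
```

View pics/p2.png

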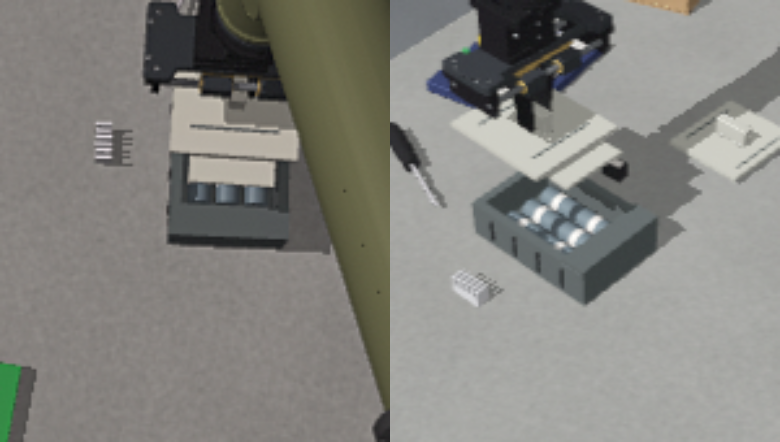

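```bash
cat >> h.py <<'E'
import cv2
CASE=np.array([0.5628,0.0011,0]); CYAW=-0.0672
Rc=Ro.from_euler('z',CYAW).as_matrix()
OFF=np.array([0.9,0.0,10.])  # cover_grip rel TCP in cover axes mm
FL=Ro.from_euler('x',np.pi).as_matrix() # tool->cover axes
def cover_pose(s,off=None):
    R=Ro.from_rotvec(s["tool_rot"]).as_matrix()@FL.T
    return R, s["position"]+R@((OFF if off is None else off)/1e3)
def target(theta,slide,dz=0,lat=0,cyaw=0):
    Rt=Rc@Ro.from_euler('z',cyaw).as_matrix()@Ro.from_euler('y',-np.deg2rad(theta)).as_matrix()
    piv=CASE+Rc@np.array([-60,lat,47])/1e3
    G=piv+Rt@(np.array([80.5+slide,0,22])/1e3)+[0,0,dz/1e3]
    return Rt,G
def delta(s,*a,**k):
    Rt,G=target(*a,**k); tcp=G-Rt@(OFF/1e3)
    R0=Ro.from_rotvec(s["tool_rot"]).as_matrix()
    rv=Ro.from_matrix(Rt@FL@R0.T).as_rotvec()
    return ((tcp-s["position"])*1e3).round(1),rv.round(3)
PTS=[(72.5,64,-13),(72.5,-64,-13),(-72.5,-64,-13),(-72.5,64,-13)]
TNG=[(-72.5,43,-24),(-98.5,43,-24),(-98.5,-43,-24),(-72.5,-43,-24)]
RIB=[(25,8,13),(25,-8,13),(-25,-8,13),(-25,8,13)]
def overlay(im,c,R,G,k,x0,y0,w,h):
    o=cv2.resize(im[y0:y0+h,x0:x0+w],None,fx=k,fy=k,interpolation=cv2.INTER_CUBIC)
    def poly(X,col):
        p=(proj(c,X)-[x0,y0])*k+(k-1)/2
        cv2.polylines(o,[p.round().astype(np.int32)],True,col,1,cv2.LINE_AA)
    for P,col in((PTS,(0,0,255)),(TNG,(0,255,0)),(RIB,(255,0,255))): poly(G+np.array(P)/1e3@R.T,col)
    for P in([(-60,53,47),(-60,-53,47),(-60,-53,56),(-60,53,56)],[(95,65,50),(95,-65,50),(-95,-65,50),(-95,65,50)]): poly(CASE+np.array(P)/1e3@Rc.T,(255,255,0))
    return o
def look(tag,k=4):
    from workcell import ctrl,eyes
    s=ctrl.sense(); R,G=cover_pose(s); o=[]
    for n,c,x0,y0,w,h in(("top",TOP,245,85,95,130),("side",SIDE,195,85,100,130)):
        im=eyes.capture(n)["pixels"]; cv2.imwrite(f"pics/{n}_{tag}.png",im); o.append(overlay(im,c,R,G,k,x0,y0,w,h))
    cv2.imwrite(f"pics/{tag}.png",np.hstack(o))
    L=Rc.T@(G-CASE); tip=Rc.T@(G+R@np.array([-.0985,0,-.0265])-CASE)
    print("grip in case",(L*1e3).round(1),"tip",(tip*1e3).round(1),"tilt",np.rad2deg(np.arcsin(R[2,0])).round(2),"F",s["contact_force"].round(1),"j",s["joint_pos"].round(2),s["time_s"])
    return s
E
python3 - <<'E'
from h import *
s=look("p3")
print(delta(s,20,30,50)); print(delta(s,20,30,0))
E
```

```text
grip in case [ 37.8   5.8 178.8] tip [-60.7   7.7 152.4] tilt -0.04 F [ 0.5 -0.  -2.4] j [ 0.42  0.3  -0.56  1.64  0.16  1.26 -1.83] 6.3
(array([  1.6,  -6. , -23. ]), array([-0.028, -0.349,  0.019]))
(array([  1.6,  -6. , -73. ]), array([-0.028, -0.349,  0.019]))
```

View pics/p3.png

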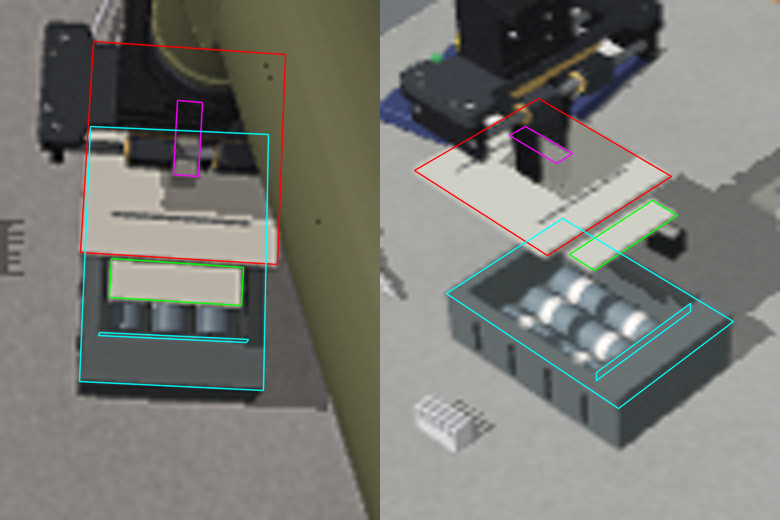

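```bash
python3 -m handwheel '[[0,0,-3,0,-0.01,-0.12,0.01],[0,1,-6,-10,-0.02,-0.24,0.019],[0,1.6,-6,-23,-0.028,-0.349,0.019],[0,1.6,-6,-23,-0.028,-0.349,0.019],[0,1.6,-6,-23,-0.028,-0.349,0.019],[0,1.6,-6,-23,-0.028,-0.349,0.019]]'
python3 - <<'E'
from h import *
s=look("p4")
print(delta(s,20,30,0))
E
```

```text
time_s: 6.9
position: [0.6029, -0.003, 0.1473]
tool_rot: [3.079, -0.106, 0.545]
contact_force: [1.4, -0.7, -0.5]
finger_gap: 0.0162
grip in case [ 37.7  -1.4 157. ] tip [-45.7  -1.3  98.3] tilt 20.07 F [ 1.4 -0.7 -0.5] j [ 0.5   0.06 -0.58  1.97  0.11  0.78 -1.78] 6.9
(array([ -1.3,   1.5, -51.6]), array([0.001, 0.001, 0.002]))
```

View pics/p4.png

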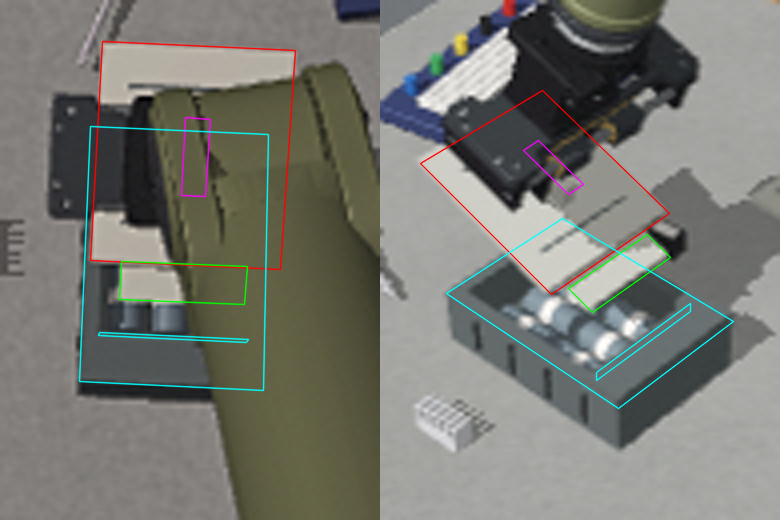

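```bash
python3 -m handwheel '[[0,0,1,-20,0,0,0],[0,0,1,-35,0,0,0],[0,0,1,-45,0,0,0],[0,0,1,-51,0,0,0],[0,0,1,-51,0,0,0],[0,0,1,-51,0,0,0],[0,0,1,-51,0,0,0]]'
python3 - <<'E'
from h import *
s=look("p5")
for d in (30,20,10,0): print(delta(s,20,d,0))
E
```

```text
time_s: 7.58
position: [0.6033, -0.0025, 0.0961]
tool_rot: [3.079, -0.108, 0.547]
contact_force: [-0.1, -0.2, -1.4]
finger_gap: 0.0159
grip in case [ 38.   -0.9 105.8] tip [-45.3  -0.7  47. ] tilt 20.16 F [-0.1 -0.2 -1.4] j [ 0.48  0.12 -0.58  2.03  0.19  0.67 -1.85] 7.5833
(array([-1.7,  1. , -0.3]), array([0.   , 0.003, 0.003]))
(array([-11. ,   1.7,  -3.8]), array([0.   , 0.003, 0.003]))
(array([-20.4,   2.3,  -7.2]), array([0.   , 0.003, 0.003]))
(array([-29.8,   2.9, -10.6]), array([0.   , 0.003, 0.003]))
```

View pics/p5.png

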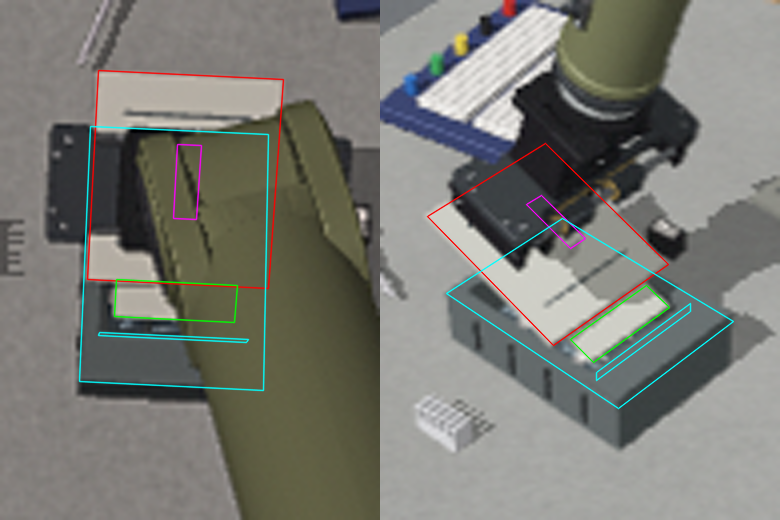

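Matches the model: the tongue (green) is just ahead of the lip edge. Slide in.

```bash
python3 -m handwheel '[[0,-6,1,-2,0,0,0],[0,-11,1.5,-4,0,0.002,0.002],[0,-16,2,-5.5,0,0.002,0.002],[0,-20,2,-7.2,0,0.002,0.002],[0,-25,2.5,-9,0,0.002,0.002],[0,-29,3,-10.6,0,0.002,0.002],[0,-29,3,-10.6,0,0.002,0.002],[0,-29,3,-10.6,0,0.002,0.002]]'
python3 - <<'E'
from h import *
s=look("p6")
for th in (20,15,10,5,2,0): print(th,delta(s,th,0,0))
E
```

```text
time_s: 8.35
position: [0.5729, 0.0003, 0.0843]
tool_rot: [3.08, -0.105, 0.542]
contact_force: [0.2, 0.2, -1.4]
finger_gap: 0.016
grip in case [ 7.6 -0.2 94. ] tip [-76.   -0.1  35.5] tilt 19.95 F [ 0.2  0.2 -1.4] j [ 0.49  0.07 -0.58  2.1   0.15  0.64 -1.83] 8.35
20 (array([0.5, 0.1, 1.2]), array([ 0.001, -0.001,  0.001]))
15 (array([ 3.6, -0.1, -5.1]), array([0.006, 0.086, 0.001]))
10 (array([  6.1,  -0.3, -11.7]), array([0.012, 0.173, 0.001]))
5 (array([  8.1,  -0.4, -18.4]), array([0.018, 0.26 , 0.001]))
2 (array([  9. ,  -0.4, -22.5]), array([0.022, 0.313, 0.001]))
0 (array([  9.4,  -0.5, -25.3]), array([0.024, 0.347, 0.001]))
```

View pics/p6.png

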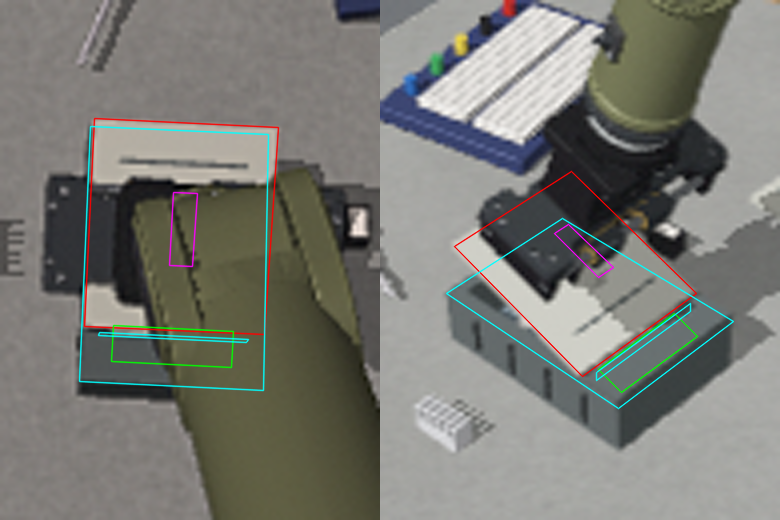

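```bash
python3 -m handwheel '[[0,2,0,-2,0.003,0.043,0],[0,3.6,0,-5,0.006,0.086,0],[0,5,0,-8,0.009,0.13,0],[0,6.1,-0.3,-11.5,0.012,0.173,0],[0,7,-0.3,-15,0.015,0.216,0],[0,8,-0.4,-18.4,0.018,0.26,0],[0,8,-0.4,-18.4,0.018,0.26,0],[0,8,-0.4,-18.4,0.018,0.26,0]]'
python3 - <<'E'
from h import *
s=look("p7")
for th in (5,3,1,0): print(th,delta(s,th,0,0))
E
```

```text
time_s: 9.12
position: [0.5818, 0.0001, 0.0656]
tool_rot: [3.135, -0.107, 0.138]
contact_force: [-0.3, -0.2, -1.5]
finger_gap: 0.016
grip in case [19.1  0.3 75.7] tip [-76.7   0.4  40.6] tilt 5.05 F [-0.3 -0.2 -1.5] j [ 0.44  0.29 -0.57  1.86  0.21  0.95 -1.85] 9.1167
5 (array([-0.8, -0.2,  0.3]), array([-0.001,  0.001,  0.001]))
3 (array([-0.2, -0.3, -2.5]), array([0.002, 0.036, 0.001]))
1 (array([ 0.3, -0.3, -5.2]), array([0.004, 0.071, 0.001]))
0 (array([ 0.5, -0.3, -6.6]), array([0.005, 0.088, 0.001]))
```

View pics/p7.png

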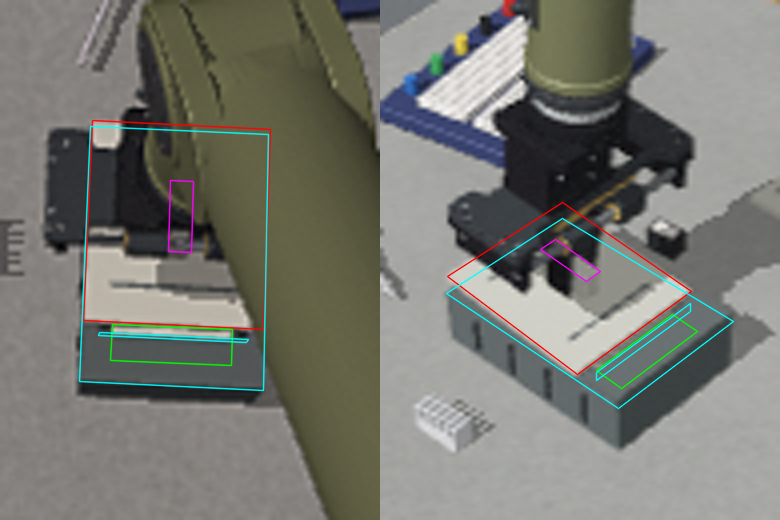

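```bash
python3 -m handwheel '[[0,0,0,-2.5,0.002,0.036,0],[0,0.3,0,-4.5,0.003,0.06,0],[0,0.5,0,-6.3,0.005,0.087,0],[0,0.5,0,-6.6,0.005,0.087,0],[0,0.5,0,-6.6,0.005,0.087,0],[0,0.5,0,-6.6,0.005,0.087,0]]'
python3 - <<'E'
from h import *
s=look("p8")
E
```

```text
time_s: 9.72
position: [0.5812, 0.0, 0.0595]
tool_rot: [3.138, -0.106, 0.002]
contact_force: [-0.4, 0.4, -1.5]
finger_gap: 0.0159
grip in case [19.4  0.2 69.5] tip [-79.1   0.2  42.9] tilt 0.07 F [-0.4  0.4 -1.5] j [ 0.42  0.36 -0.56  1.79  0.22  1.05 -1.85] 9.7167
```

View pics/p8.png

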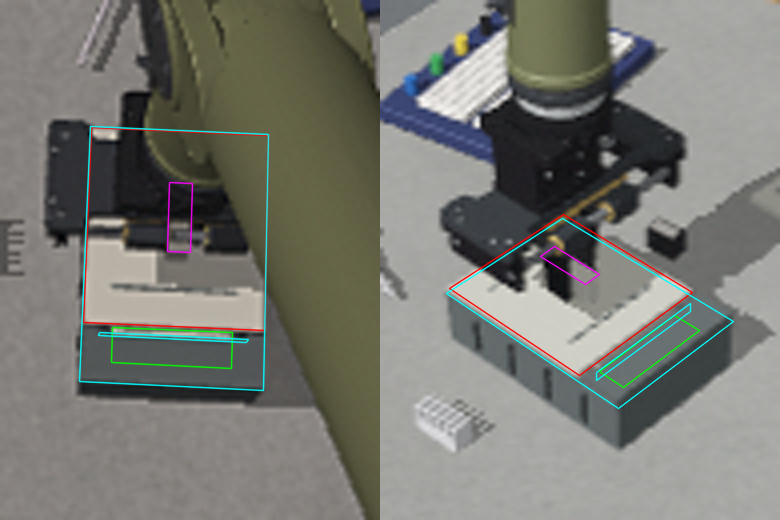

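```bash
python3 -m handwheel '[[0,0,0,-0.5,0,0,0],[0,0,0,-1,0,0,0],[0,0,0,-1,0,0,0]]';  python3 -m handwheel '[[0.5,0,0,0,0,0,0],[0.5,0,0,0,0,0,0],[0.5,0,0,0,0,0,0],[0.5,0,0,0,0,0,0],[0.5,0,0,0,0,0,0],[0.5,0,0,0,0,0,0]]'
```

```text
time_s: 10.07
position: [0.5816, -0.0001, 0.0589]
tool_rot: [3.138, -0.107, 0.001]
contact_force: [-2.7, 0.4, 3.8]
finger_gap: 0.0158
time_s: 10.57
position: [0.5817, -0.0001, 0.0583]
tool_rot: [3.139, -0.107, 0.0]
contact_force: [-0.1, -0.1, -0.5]
finger_gap: 0.0419
```

Contact felt (about 4–5 N), released. Retreat upward, then aside.

```bash
python3 -m handwheel '[[0.5,0,0,5,0,0,0],[0.5,0,0,20,0,0,0],[0.5,0,0,50,0,0,0],[0.5,0,0,80,0,0,0],[0.5,0,0,120,0,0,0],[0.5,0,0,150,0,0,0],[0.5,0,30,150,0,0,0],[0.5,0,70,150,0,0,0]]'; python3 -m handwheel '[[0.5,0,40,0,0,0,0],[0.5,0,80,0,0,0,0],[0.5,0,120,0,0,0,0],[0.5,0,160,0,0,0,0],[0.5,0,200,0,0,0,0],[0.5,0,200,0,0,0,0]]'
python3 - <<'E'
from workcell import ctrl,eyes
from h import *
import h
G=CASE+Rc@np.array([.0195,0,.069]); o=[]
for n,c,x0,y0,w,hh in(("top",TOP,245,85,95,130),("side",SIDE,195,85,100,130)):
    im=eyes.capture(n)["pixels"]; cv2.imwrite(f"pics/{n}_f.png",im)
    o.append(overlay(im,c,Rc,G,4,x0,y0,w,hh))
cv2.imwrite("pics/f.png",np.hstack(o)); 
print(eyes.boxes_of("side","cover_grip")[:3],eyes.boxes_of("side","plain_grip")[:2],ctrl.sense()["time_s"])
E
```

```text
time_s: 11.23
position: [0.584, 0.0657, 0.2114]
tool_rot: [3.136, -0.121, 0.01]
contact_force: [1.3, -0.1, -0.7]
finger_gap: 0.0436
time_s: 11.73
position: [0.5777, 0.2815, 0.209]
tool_rot: [-3.133, 0.086, 0.002]
contact_force: [-1.5, 1.1, 0.6]
finger_gap: 0.0439
[{'centre': [0.405, 0.5212, 0.0146], 'p': 0.86}, {'centre': [0.5736, 0.0071, 0.0575], 'p': 0.72}] [{'centre': [0.4953, -0.2739, 0.0162], 'p': 0.57}] 11.9333
```

View pics/f.png

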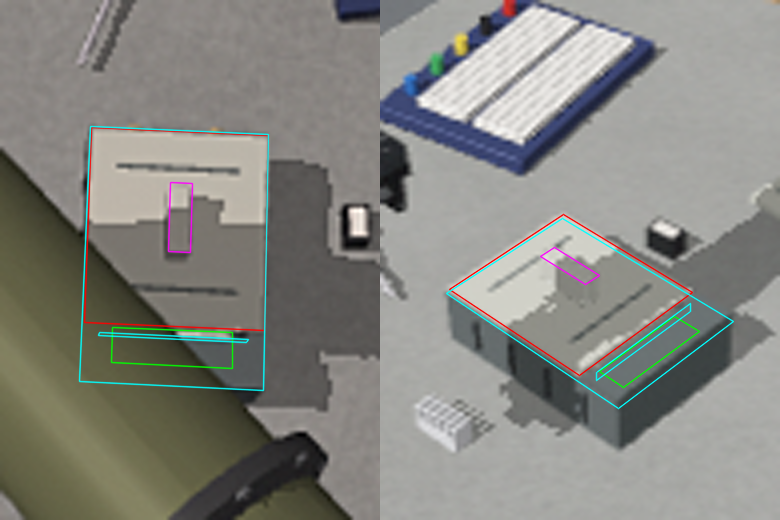

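View pics/top_f.png

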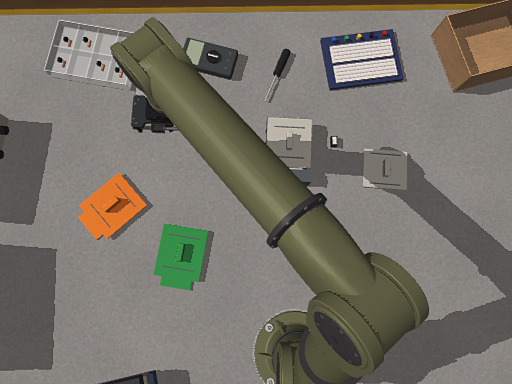

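The cover lies flat, and its outline matches the seated model in both views. The plain cover has not moved and the robot is clear. I'll let the arm settle, then hand in.

```bash
python3 -m handwheel '[[0.5,0,0,0,0,0,0],[0.5,0,0,0,0,0,0],[0.5,0,0,0,0,0,0]]'; python3 -c "
from workcell import order
print(order.hand_in())"
```

```text
time_s: 12.18
position: [0.5822, 0.2683, 0.2084]
tool_rot: [3.138, -0.111, 0.001]
contact_force: [-0.7, 0.5, 0.2]
finger_gap: 0.0436
the job is handed in; nothing more can be done
None
```

The tabbed cover is on the battery case, seated flat and released, and I handed the job in at about 12 s. No verdict came back.

- **Hooking:** I lowered the cover tilted about 20° and slid the tongue under the lip. While still tilted, the tip read about 76 mm to the lip side of the case origin and 35 mm up, roughly 16 mm under the lip.
- **Seating:** I swung it down to 0.1° tilt and pressed lightly (about 5 N) until it touched the walls. I then opened the fingers and backed away. Just before that press, the grip centre was at about (19, 0, 69.5) mm in the case frame, against the nominal seat of (20.5, 0, 69).
- **Final pictures:** In both camera views the cover's outline matches the seated model to about a pixel, with the tongue under the lip. The gripper is well clear. The plain cover reads within about 3 mm of its first position.
- **Disagreements:** The network's last list for `cover_grip` ranked the orange look-alike first; its second entry was the seated cover, at about the expected place. My corner fits from the two cameras differed by 1–2 mm, which is within the calibration error. No check failed.

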